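# Fit and hold the bayonet lamp of a parade lamp box

## Task

First push the ajar door of the grey lamp box shut until it snaps onto its catch. Then take the white block-shaped bayonet lamp, push it down into the socket on top of the box with its lugs in the slots, turn it a quarter turn clockwise (seen from above) to the stop, and finish while still gripping it and pressing it down against the spring so its flange stays flush on the socket rim. Leave everything else on the table where it is.

Things in the scene. Friction and masses are not known exactly. Their poses are not given: they have to be found in the camera images.
- lampbox: grey steel battery lamp box, fixed to the table, 170 deep (its x) x 190 wide (its y) x 120 mm high. Origin at the centre of its underside; its -x face (towards the robot) has the door, its top carries the round socket, 30 mm behind the centre (+x).
- door (a joint): angle of the lamp box's door: 0 = shut, grows as it swings open towards the robot (to 1.5 rad; starts ajar). Sprung catch: from 0.08 rad on, a push rising to about 7 N near the free edge is needed to pass its hump (at about 0.03 rad); then the door snaps to 0 and stays. Stopped short, it springs back ajar.
- door_pad (a point): point on the door's outer face where to push: 122 mm from the hinge, 28 mm in from the free edge, 84 mm above the table. Site axes as the door's: -x is the outward normal of the face, -y points from the hinge to the free edge. The door is 150 mm wide, 10 mm thick, 112 mm tall (from 4 to 116 mm above the table), with a 4 mm thick black pull strip on the face at the free edge.
- door_hinge (a point): point on the door's vertical hinge line (left edge seen from the robot), 84 mm above the table; seen from above the door closes anticlockwise about it.
- lamp: the bayonet lamp, standing upright on its cap, 76 mm tall, about 0.16 kg. Origin at the centre of the cap's underside, z up. Brass cap 32 mm diameter, 26 mm tall, with two lugs to +x and -x (tips 22 mm from the axis, 8 mm wide, 4 to 10 mm above the underside). Above it a 54 mm diameter flange, from 26 to 31 mm high. Half a turn about z makes no difference.
- lamp_grip (a point): centre of the lamp's white block, the part to grip, 53 mm above the lamp's underside; axes as the lamp's. The block is 60 mm long (along x, in line with the lugs), 34 mm wide (along y: grip it across this) and reaches from 31 to 73 mm above the underside.
- socket_rim (a point): centre of the bayonet socket's mouth, on its flat rim, 156 mm above the table; axes as the lamp box's, z up. Collar 62 mm outside diameter, 36 mm tall, bore 35 mm. With the lamp's flange flush on the rim the lamp's origin is 26 mm below it. Let go after the turn, the lamp is lifted 5 mm by the spring and is no longer flush.
- socket_slot (a point): mouth of one of the two 12 mm wide slots for the lugs, 21 mm from the socket's centre along its +x; the other is opposite. The lugs clear the 11 mm thick ledge once the lamp's origin is 21 mm below the rim; then the lamp turns a quarter clockwise (seen from above) to a stop at about 92 degrees.
- plunger (a joint): travel of the sprung contact in the socket: 0 when up (its top 14 mm below the rim), 0.012 when the lamp is flush; it pushes back with 3 N at 0 and 8.3 N at 0.012.
- round_bulb: white round LED bulb, 98 mm tall, 60 mm across, standing on a screw cap with no lugs; bystander, origin at the centre of its underside
- gem_jar: closed jar, 56 mm diameter, 80 mm tall; bystander, origin at the centre of its underside
- glue_gun: white hot-glue gun lying on its side, 150 mm barrel, 115 mm across, 32 mm high; bystander, origin under the middle of its barrel
- tape_roll: paper tape roll lying flat, 90 mm outside diameter, 24 mm high; bystander
- screwdriver: black-handled screwdriver lying flat; bystander
- trophy: small brass cup trophy on a 60 mm wooden block, 130 mm tall, beyond the lamp box; bystander
- stick_cup: white cup with glue sticks, 68 mm diameter, 90 mm tall (sticks to 175 mm); bystander

How it is judged:
On the way, in this order (a step that is already met when the one before it is completed fails the run):
1. the door is shut on its catch (value of joint door below 0.02 rad and velocity of joint door below 0.2 rad/s), for 0.2 s.
2. the lamp is pushed down past the socket's ledge with its lugs in the slots, not yet turned (horizontal distance between lamp and socket_rim below 0.005 m and z of lamp in the frame of socket_rim below -0.0205 m and angle between the x axis of lamp and the x axis of socket_rim, either way round below 0.35 rad), for 0.05 s.
3. the lamp is turned a quarter turn (horizontal distance between lamp and socket_rim below 0.005 m and z of lamp in the frame of socket_rim below -0.0195 m and angle between the x axis of lamp and the x axis of socket_rim, either way round above 1.25 rad), for 0.1 s.
At the end, for the whole second after the job is handed in: the door is shut on its catch (under 0.02 rad); the lamp stands upright and centred in the socket (within 5 mm), turned at least 72 degrees from the slots, its flange within 2.5 mm of the rim against the spring, at rest, and the fingers still grip it (over 12 N) (value of joint door below 0.02 rad and horizontal distance between lamp and socket_rim below 0.005 m and z of lamp in the frame of socket_rim below -0.0235 m and angle between the x axis of lamp and the x axis of socket_rim, either way round above 1.25 rad and angle between lamp's own z axis and vertical below 0.1 rad and contact force between the fingers and lamp above 12 N and value of joint plunger above 0.009 m and linear speed of lamp below 0.02 m/s); the arm keeps its last pose, push and grip.
It fails at once if anything else on the table is moved by more than 40 mm (distance of any of round_bulb, gem_jar, glue_gun, tape_roll, screwdriver, trophy, stick_cup from where it was at the start of the episode above 0.04 m).
It fails at once if the lamp is tipped over (angle between lamp's own z axis and vertical above 0.9 rad).
It also fails if it takes over 69 s, if anything falls off the work surface, if the arm or the gripper's body presses on something with over 40 N, if the wrist force passes 120 N, or if a joint passes its speed limit or range.

## Robot

A 7-joint arm with a two-finger parallel gripper is mounted at the origin on the work surface. World frame = base frame: x ahead of the robot, y to its left, z up, the work surface at z = 0. Lengths are in m, angles in rad, forces in N, time in s.
With the tool pointing down it reaches from about 0.4 to 0.85 m from the base axis. Payload 4.5 kg.
Tool frame: the origin (TCP) lies midway between the tips of the shut fingers; the grasp point (between the pads) lies 19 mm behind it; z points along the fingers, y is the line along which they close (so a half turn about z gives the same grasp; the last joint's range is limited). The gripper opens to 88 mm and grips with 3 to 60 N. Pads are 18 mm wide; open, the fingers measure 123 mm over their backs; the gripper's body (75 mm by 187 mm) begins 45 mm behind the grasp point.
Start: joints at [1.369, 0.689, -0.195, 1.565, 0.157, 0.902, -0.215], TCP at [0.146, -0.608, 0.239] pointing down, gripper open.
Joint ranges: [-3.01, 3.01], [-0.46, 2.08], [-1.47, 1.51], [0.13, 2.56], [-1, 4.14], [0.04, 2.09], [-2.66, 2.66]. Speed limits (rad/s): [2.57, 2.57, 3.14, 3.14, 3.14, 3.14, 3.14].

## Interface

Orientations are given as a unit quaternion [x, y, z, w].
In Python, from plant import r gives the robot as it stands.
- The arm moves only by the tool carry_out, never from a script. Its argument "plan" is a list of rows, each an object with "rot": the turn, a rotation vector about the tool's x, y, z in rad, a list of three; "xyz": the shift along the tool's x, y, z in m, a list of three; "grip": the closure in counts, from 0 (fully open) to 255 (shut). In form: [{"rot": [wx, wy, wz], "xyz": [dx, dy, dz], "grip": grip}, ...]. A call has 1 to 8 rows; each row is the pose to reach, as a shift and turn from the pose commanded when the call began, along the tool's axes at that moment; what a row does not reach only later rows make up. A row lasts 1/12 s, in which the tool goes at most 41.7 mm and 7.16 degrees, less where a joint would pass 70% of its speed; a pose out of reach is approached as far as the arm can. A call with a gripper value outside its range is refused whole. The fingers move at their own pace and stop on an object; "squeeze" is the grip in N (left out, the last holds). Time passes only in rows, so rows that repeat a pose let the fingers close. It gives the time, the measured TCP pose, the force, the opening and the grip force at its end, in the units of the state.
- r.get_state(): the state, without advancing time (a new reading comes with each control period).
- r.snapshot(name): name is "scene" or "side" or "wrist"; returns the picture (400x640x3 uint8, red, green, blue); there is no depth.
- r.camera_params(name): a dict with "fx", "fy", "cx", "cy" (pixels), "position" and "attitude" of the camera in the world; the wrist camera has in their place "hand_eye" (4x4, takes a point from camera to tool coordinates, whose origin is the TCP and whose axes are the flange's). Camera axes: x right, y down, z forward; pixel columns grow to the right and rows downward; lengths in m; the calibration is good to about 2 mm. A picture is of the moment at which its call begins: read the wrist's pose just before it. camera_params takes no time and is no camera call.
- r.finish_job(): hands the job in; it is judged then, once.
The state is a dict: "clock": time; "q": joint angles; "qd": joint speeds; "joint_torque": joint torques, N m; "tool_pos": TCP position; "eef_rot": TCP orientation; "contact_force": force on the tool from outside, world axes, zero at the start; "moment": the same for the moment, N m; "opening": opening from 0.0 (shut) to 1.0 (fully open); "finger_force": force on a finger pad.
Only numpy, scipy, OpenCV 4.12 (cv2) and the standard library are available. Lean on these libraries where they do the work, as an engineer would, in place of code of your own. Each camera call takes 0.05 s, during which the arm holds its last target. There are 200 camera calls.

## Working session

There is one attempt and no reset: what is moved stays moved. The work goes in short steps, Python scripts to look and compute and a tool call to move; the robot and the scene stay as the last step left them, time stands still between calls to the robot, and variables do not carry over. Pictures are saved under pics/ and viewed, at most 10 in all, crops included, and the job is handed in when it is done.

Besides the shell and the picture viewer there is one more tool, called by a JSON object that holds its "method" and its "body". carry_out: Moves the arm, as the interface text tells. Its arguments: {"type":"object","properties":{"plan":{"type":"array"},"squeeze":{"type":"number"}},"required":["plan"]}

```bash
mkdir -p pics; ls; python3 - <<'E'
from plant import r
import cv2,numpy as np
s=r.get_state()
for k in s: print(k,np.round(s[k],4))
for n in("scene","side","wrist"):
    cv2.imwrite(f"pics/{n}0.png",r.snapshot(n)[:,:,::-1]); print(n,r.camera_params(n))
E
```

```text
pics
clock 0.0
q [ 1.3688  0.69   -0.1945  1.5663  0.1573  0.9025 -0.2151]
qd [-0.0011 -0.0006 -0.0009 -0.0015  0.0009 -0.0002 -0.0014]
joint_torque [-1.00000e-04 -5.27560e+01 -1.26650e+00 -1.53425e+01 -5.25000e-02
  6.60000e-03  2.00000e-04]
tool_pos [ 0.1458 -0.6071  0.2379]
eef_rot [ 9.931e-01  1.177e-01 -2.000e-04 -9.000e-04]
contact_force [-2.000e-04  2.915e-01 -1.240e-02]
moment [-0.0417  0.0157 -0.0165]
finger_force 0.0
opening 0.9995
scene {'fx': 465.71381432601464, 'fy': 465.71381432601464, 'cx': 319.7762820339748, 'cy': 195.80024078422568, 'position': array([ 1.26034375, -0.37312996,  0.89584626]), 'attitude': array([ 0.80656611,  0.44743081, -0.19003028, -0.33637074])}
side {'fx': 387.6958600797671, 'fy': 387.6958600797671, 'cx': 318.7942414999267, 'cy': 206.9395756878997, 'position': array([ 0.33125478, -0.5533341 ,  0.80457164]), 'attitude': array([ 0.9201489 , -0.16336394,  0.06153032, -0.35050286])}
wrist {'fx': 304.6969454541931, 'fy': 304.6969454541931, 'cx': 318.1359257944858, 'cy': 197.54277652065088, 'hand_eye': array([[-7.91255246e-04, -9.48201401e-01, -3.17668816e-01,
         8.37422651e-02],
       [ 9.99998370e-01, -1.26577134e-03,  1.28735394e-03,
         3.42527398e-05],
       [-1.62276689e-03, -3.17667279e-01,  9.48200858e-01,
        -1.45856124e-01],
       [ 0.00000000e+00,  0.00000000e+00,  0.00000000e+00,
         1.00000000e+00]])}
```

View pics/scene0.png

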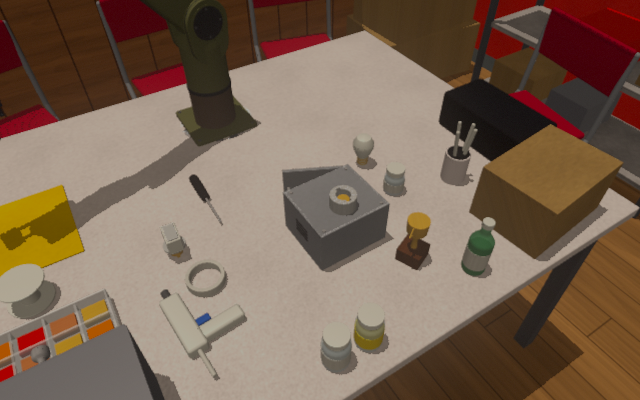

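View pics/side0.png

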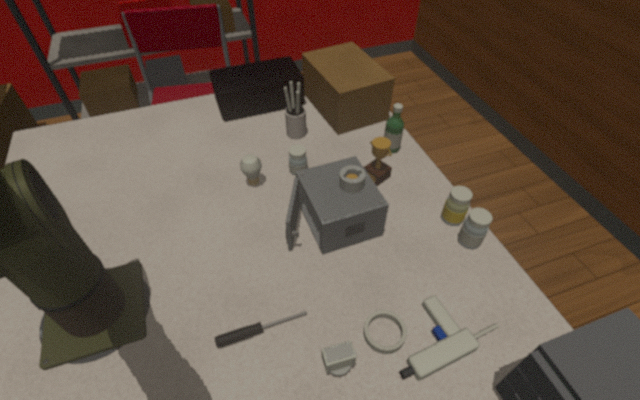

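The scene view shows the box at about (335,215) with its socket at (343,198), and the lamp at (173,240). In the side view the ajar door is at (293,215), the socket at (352,178) and the lamp at (339,357). Next I'll enlarge both.

```bash
python3 - <<'E'
import cv2,numpy as np
a=cv2.imread("pics/scene0.png");b=cv2.imread("pics/side0.png")
def c(i,x,y,w,h,k): return cv2.resize(i[y:y+h,x:x+w],None,fx=k,fy=k,interpolation=cv2.INTER_CUBIC)
A=c(a,275,160,120,100,4);B=c(b,280,155,120,100,4)   # 480x400... 
L1=c(a,150,210,50,50,4);L2=c(b,314,334,50,50,4)
A=c(a,275,160,120,110,3.3333);B=c(b,280,152,120,110,3.3333)
top=np.hstack([A,B]); bot=np.hstack([L1,L2]); bot=np.hstack([bot,np.zeros((200,400,3),np.uint8)])
m=np.vstack([top,bot]); print(m.shape); cv2.imwrite("pics/m1.png",m)
E
```

```text
(567, 800, 3)
```

View pics/m1.png

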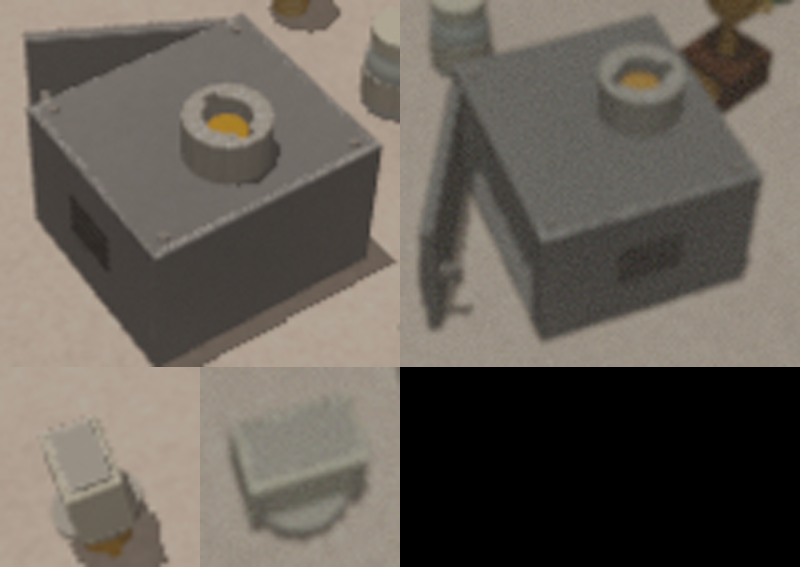

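The enlargement gives the box's four top corners in both views, the lamp block's top face, and the door's top edge in the side view with its free end near (287,222). I'll cast these onto planes of known height.

```bash
cat > h.py <<'E'
from plant import r
import numpy as np
from scipy.spatial.transform import Rotation as R
def cam(n,st=None):
    p=r.camera_params(n)
    if n=="wrist":
        T=np.eye(4);T[:3,:3]=R.from_quat(st["eef_rot"]).as_matrix();T[:3,3]=st["tool_pos"]
        T=T@p["hand_eye"];return p,T[:3,:3],T[:3,3]
    return p,R.from_quat(p["attitude"]).as_matrix(),np.array(p["position"])
def cast(n,uv,z,st=None):
    p,M,o=cam(n,st);uv=np.atleast_2d(uv).astype(float)
    d=np.c_[(uv[:,0]-p["cx"])/p["fx"],(uv[:,1]-p["cy"])/p["fy"],np.ones(len(uv))]@M.T
    return o+d*((z-o[2])/d[:,2])[:,None]
def proj(n,P,st=None):
    p,M,o=cam(n,st);c=(np.atleast_2d(P)-o)@M
    return np.c_[p["cx"]+p["fx"]*c[:,0]/c[:,2],p["cy"]+p["fy"]*c[:,1]/c[:,2]]
E
python3 - <<'E'
from h import *
f=lambda a:np.round(a[:,:2]*1000).tolist()
k=1/3.3333
S=np.array([[30,108],[240,15],[380,148],[157,256]])*k+[275,160]
D=np.array([[58,72],[255,15],[362,178],[142,238]])*k+[280,152]
print("box",f(cast("scene",S,.12)),f(cast("side",D,.12)))
for P in (cast("scene",S,.12),cast("side",D,.12)):
    print(P.mean(0), [np.linalg.norm(P[i]-P[(i+1)%4])for i in range(4)])
l1=np.array([[42,60],[92,53],[125,103],[68,125]])/4+[150,210]
l2=np.array([[32,63],[150,30],[165,93],[52,125]])/4+[314,334]
for n,l in(("scene",l1),("side",l2)):
    P=cast(n,l,.075);print(n,f(P),P.mean(0),[np.linalg.norm(P[i]-P[(i+1)%4])for i in range(4)])
print("door free top",f(cast("side",np.array([[22,235],[38,235],[55,90]])*k+[280,152],.116)))
print("door scene",f(cast("scene",np.array([[25,38],[235,18]])*k+[275,160],.116)))
print("collar scene/side",f(cast("scene",np.array([[227,112]])*k+[275,160],.156)),f(cast("side",np.array([[241,77]])*k+[280,152],.156)))
E
```

```text
box [[533.0, -27.0], [529.0, 158.0], [698.0, 160.0], [699.0, -24.0]] [[528.0, 146.0], [697.0, 154.0], [697.0, -33.0], [531.0, -31.0]]
[0.61485908 0.06661935 0.12      ] [np.float64(0.18511966915021555), np.float64(0.16972394293034757), np.float64(0.18432023549508508), np.float64(0.1664176854959438)]
[0.61320614 0.05918939 0.12      ] [np.float64(0.16908105596959638), np.float64(0.18736596327284816), np.float64(0.1662694264988792), np.float64(0.17645312845853614)]
scene [[432.0, -309.0], [443.0, -282.0], [491.0, -278.0], [489.0, -312.0]] [ 0.46380603 -0.29507267  0.075     ] [np.float64(0.028931546169507934), np.float64(0.048029479879339365), np.float64(0.03349447525101803), np.float64(0.05691465351693493)]
side [[435.0, -286.0], [494.0, -290.0], [488.0, -320.0], [433.0, -316.0]] [ 0.46248923 -0.30301091  0.075     ] [np.float64(0.059071459276827644), np.float64(0.030645928052073463), np.float64(0.05511130936366791), np.float64(0.030279646110950503)]
door free top [[455.0, 3.0], [466.0, -0.0], [521.0, 132.0]]
door scene [[460.0, 8.0], [526.0, 155.0]]
collar scene/side [[642.0, 68.0]] [[641.0, 58.0]]
```

```bash
cat >> h.py <<'E'
def D(yaw): # tool pointing down, tool x at world yaw
    return R.from_euler('z',yaw)*R.from_quat([1,0,0,0])
def go(pos,yaw):
    s=r.get_state();Q=R.from_quat(s["eef_rot"])
    print("xyz",np.round(Q.inv().apply(np.array(pos)-s["tool_pos"]),4).tolist(),"rot",np.round((Q.inv()*D(yaw)).as_rotvec(),4).tolist())
E
python3 - <<'E'
from h import *
go([.44,-.3,.28],0)
E
```

```text
xyz [0.3578, -0.2301, -0.0416] rot [-0.0013, 0.0003, 0.2358]
```

{"method": "carry_out", "body": {"plan": [{"xyz":[0.04,-0.025,-0.041],"rot":[0,0,0.05],"grip":0},{"xyz":[0.358,-0.23,-0.041],"rot":[0,0,0.236],"grip":0},{"xyz":[0.358,-0.23,-0.041],"rot":[0,0,0.236],"grip":0},{"xyz":[0.358,-0.23,-0.041],"rot":[0,0,0.236],"grip":0},{"xyz":[0.358,-0.23,-0.041],"rot":[0,0,0.236],"grip":0},{"xyz":[0.358,-0.23,-0.041],"rot":[0,0,0.236],"grip":0},{"xyz":[0.358,-0.23,-0.041],"rot":[0,0,0.236],"grip":0},{"xyz":[0.358,-0.23,-0.041],"rot":[0,0,0.236],"grip":0}]}}

```text
clock: 0.82
tool_pos: [0.3704, -0.3728, 0.2762]
eef_rot: [1.0, -0.0, -0.0, -0.0]
contact_force: [1.2, -0.7, -0.8]
opening: 0.999
finger_force: 0.0
```

```bash
python3 - <<'E'
from h import *
print(r.get_state()["q"])
go([.44,-.3,.28],0)
E
```

```text
[ 0.77877359  0.50794506 -0.12208097  1.81896378  0.08113625  0.81983828
 -0.95457343]
xyz [0.0696, -0.0728, -0.0038] rot [-0.0002, 0.0003, -0.0003]
```

{"method": "carry_out", "body": {"plan": [{"xyz":[0.04,-0.04,-0.004],"rot":[0,0,0],"grip":0},{"xyz":[0.07,-0.073,-0.004],"rot":[0,0,0],"grip":0},{"xyz":[0.07,-0.073,-0.004],"rot":[0,0,0],"grip":0},{"xyz":[0.07,-0.073,-0.004],"rot":[0,0,0],"grip":0},{"xyz":[0.07,-0.073,-0.004],"rot":[0,0,0],"grip":0}]}}

```text
clock: 1.23
tool_pos: [0.4399, -0.3007, 0.2799]
eef_rot: [1.0, 0.001, -0.0, -0.0]
contact_force: [-0.4, -1.6, 0.8]
opening: 1.001
finger_force: 0.0
```

```bash
python3 - <<'E'
from h import *
import cv2
s=r.get_state();np.savez("w1.npz",tool_pos=s["tool_pos"],eef_rot=s["eef_rot"])
cv2.imwrite("pics/w1.png",r.snapshot("wrist")[:,:,::-1])
print(s["tool_pos"],proj("wrist",[[.463,-.295,.075],[.463,-.303,.075]],s))
go([.60,.04,.30],0)
E
```

```text
[ 0.43992856 -0.3006973   0.27994845] [[313.00551172 150.85901912]
 [319.93303032 150.87039282]]
xyz [0.1611, -0.3423, -0.0205] rot [0.0006, 0.0013, -0.0007]
```

View pics/w1.png

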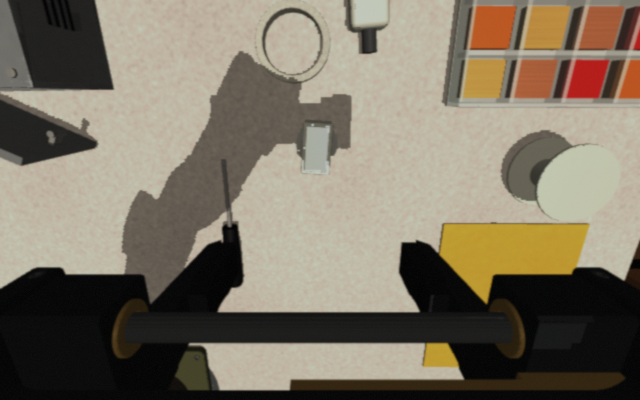

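The wrist view shows the lamp block upright at about (316,148), and the free edge of the ajar door near (95,143). Next I'll measure the lamp by mask and move over the box.

```bash
python3 - <<'E'
from h import *
import cv2
s=np.load("w1.npz");im=cv2.imread("pics/w1.png")
g=im[115:185,290:345].astype(int)
hsv=cv2.cvtColor(im,cv2.COLOR_BGR2HSV)
# gray top face: low saturation
for c in [(118,316),(148,316),(168,316),(172,316),(140,350),(200,316)]: print(c,im[c],hsv[c])
m=np.zeros(im.shape[:2],np.uint8);m[115:185,290:345]=((hsv[115:185,290:345,1]<28)&(hsv[115:185,290:345,2]>120))*255
n,lab,st,ce=cv2.connectedComponentsWithStats(m);i=1+st[1:,4].argmax();print(st[i],ce[i])
rc=cv2.minAreaRect(np.argwhere(lab==i)[:,::-1].astype(np.float32));print(rc)
b=cv2.boxPoints(rc);P=cast("wrist",b,.074,s);print(P.round(4),P.mean(0),cast("wrist",[ce[i]],.074,s))
big=cv2.resize(im[110:190,280:360],None,fx=6,fy=6,interpolation=cv2.INTER_CUBIC);
cv2.imwrite("pics/l.png",np.hstack([big[:, :300],cv2.resize(cv2.cvtColor(m[110:190,280:360],cv2.COLOR_GRAY2BGR),None,fx=6,fy=6,interpolation=0)[:,:300]]))
E
```

```text
(118, 316) [ 83  94 103] [ 17  50 103]
(148, 316) [163 174 169] [ 44  16 174]
(168, 316) [162 174 169] [ 43  18 174]
(172, 316) [185 197 192] [ 43  16 197]
(140, 350) [130 145 151] [ 21  35 151]
(200, 316) [163 181 191] [ 19  37 191]
[ 302  124   28   51 1167] [316.15509854 150.1756641 ]
((316.4143981933594, 148.86965942382812), (27.38406753540039, 49.216468811035156), 3.5763344764709473)
[[ 0.437  -0.2809  0.074 ]
 [ 0.4938 -0.2853  0.074 ]
 [ 0.4919 -0.3161  0.074 ]
 [ 0.435  -0.3133  0.074 ]] [ 0.46440959 -0.29890184  0.074     ] [[ 0.46362618 -0.29863233  0.074     ]]
```

View pics/l.png

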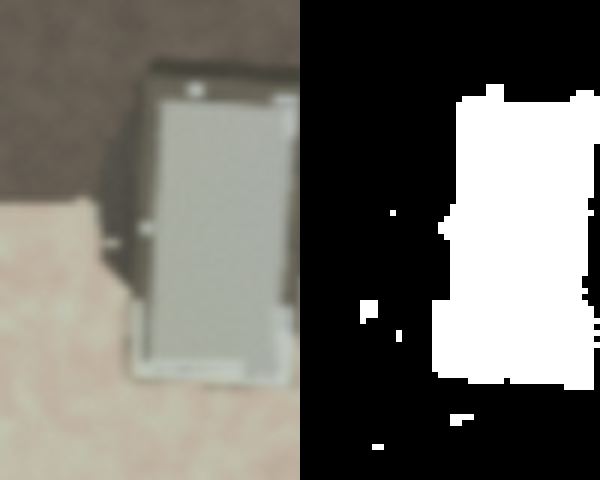

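{"method": "carry_out", "body": {"plan": [{"xyz":[0.018,-0.036,-0.003],"rot":[0,0,0],"grip":0},{"xyz":[0.161,-0.342,-0.02],"rot":[0,0,0],"grip":0},{"xyz":[0.161,-0.342,-0.02],"rot":[0,0,0],"grip":0},{"xyz":[0.161,-0.342,-0.02],"rot":[0,0,0],"grip":0},{"xyz":[0.161,-0.342,-0.02],"rot":[0,0,0],"grip":0},{"xyz":[0.161,-0.342,-0.02],"rot":[0,0,0],"grip":0},{"xyz":[0.161,-0.342,-0.02],"rot":[0,0,0],"grip":0},{"xyz":[0.161,-0.342,-0.02],"rot":[0,0,0],"grip":0}]}}

```text
clock: 1.95
tool_pos: [0.581, -0.003, 0.2978]
eef_rot: [1.0, -0.002, -0.0, 0.001]
contact_force: [-0.3, 0.2, 0.6]
opening: 1.001
finger_force: 0.0
```

The lamp's top panel is centred at about (316.1,149.1), which puts the lamp near (0.464,-0.299) with yaw about -0.05. Next is the box view.

{"method": "carry_out", "body": {"plan": [{"xyz":[0.019,-0.04,-0.002],"rot":[0,0,0],"grip":0},{"xyz":[0.019,-0.043,-0.002],"rot":[0,0,0],"grip":255},{"xyz":[0.019,-0.043,-0.002],"rot":[0,0,0],"grip":255},{"xyz":[0.019,-0.043,-0.002],"rot":[0,0,0],"grip":255},{"xyz":[0.019,-0.043,-0.002],"rot":[0,0,0],"grip":255}]}}

```text
clock: 2.37
tool_pos: [0.5993, 0.0372, 0.2996]
eef_rot: [1.0, -0.003, -0.001, 0.001]
contact_force: [0.9, 0.5, -0.0]
opening: 0.719
finger_force: 0.0
```

```bash
python3 - <<'E'
from h import *
import cv2
s=r.get_state();np.savez("w2.npz",tool_pos=s["tool_pos"],eef_rot=s["eef_rot"])
cv2.imwrite("pics/w2.png",r.snapshot("wrist")[:,:,::-1])
print(s["tool_pos"],s["eef_rot"],s["opening"])
E
```

```text
[0.59925614 0.03718188 0.29956029] [ 9.99995518e-01 -2.61331813e-03 -5.78158571e-04  1.34197701e-03] 0.7192982686497417
```

View pics/w2.png

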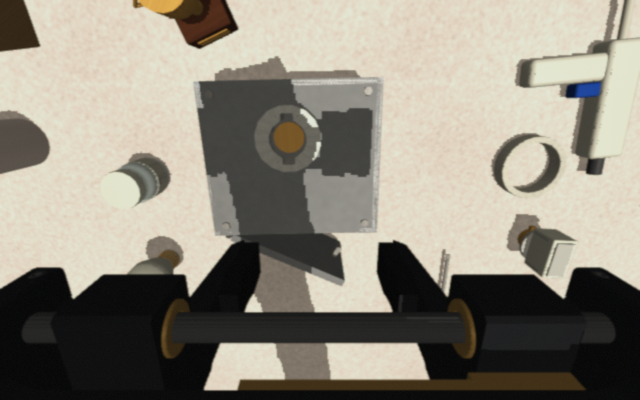

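The wrist view shows the socket rim centred near (288,138) with slots above and below it, the box top corners at about (195,80), (381,77), (375,233) and (215,233), and the door's free corner near (344,240)-(343,283). I'll zoom in on the socket.

```bash
python3 - <<'E'
from h import *
import cv2
s=np.load("w2.npz");im=cv2.imread("pics/w2.png")
hsv=cv2.cvtColor(im,cv2.COLOR_BGR2HSV)
m=((hsv[:,:,1]>100)&(hsv[:,:,2]>70)).astype(np.uint8);m[:110]=0;m[165:]=0;m[:,:260]=0;m[:,320:]=0
ys,xs=np.nonzero(m);c=np.array([[xs.mean(),ys.mean()]]);print("plunger",c,len(xs),cast("wrist",c,.142,s))
B=np.array([[195,80],[381,77],[375,233],[215,233]]);print(cast("wrist",B,.12,s).round(4),cast("wrist",B,.12,s).mean(0))
print("rim",cast("wrist",[[288,138]],.156,s))
print("door top corner",cast("wrist",[[343,283],[344,262],[333,236],[225,238]],.116,s).round(3))
a=cv2.resize(im[95:185,240:340],None,fx=4,fy=4,interpolation=cv2.INTER_CUBIC)
b=cv2.resize(im[225:295,255:355],None,fx=4,fy=4,interpolation=cv2.INTER_CUBIC)
b=cv2.copyMakeBorder(b,0,80,0,0,cv2.BORDER_CONSTANT)
cv2.imwrite("pics/z2.png",np.hstack([a,b]))
E
```

```text
plunger [[288.72031662 136.86411609]] 758 [[0.64445957 0.06520632 0.142     ]]
[[ 0.6982  0.1584  0.12  ]
 [ 0.6999 -0.0267  0.12  ]
 [ 0.5295 -0.0298  0.12  ]
 [ 0.531   0.1576  0.12  ]] [0.61466436 0.06486479 0.12      ]
rim [[0.64519504 0.06463171 0.156     ]]
door top corner [[0.459 0.006 0.116]
 [0.489 0.005 0.116]
 [0.524 0.019 0.116]
 [0.522 0.148 0.116]]
```

View pics/z2.png

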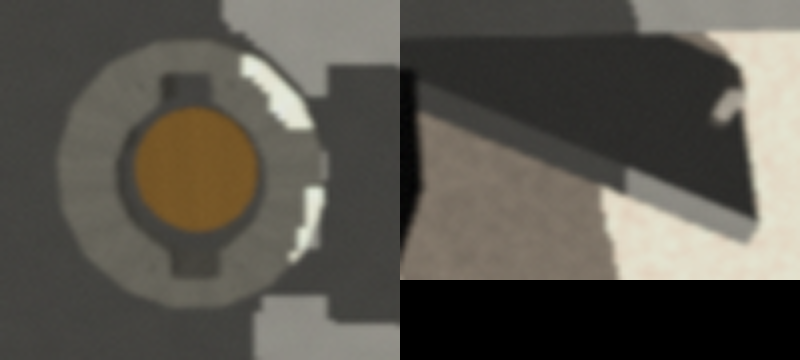

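```bash
python3 - <<'E'
from h import *
s=np.load("w2.npz")
P=cast("wrist",[[286.5,116.2],[288.75,161.2],[287.5,138.1]],.156,s);d=P[0]-P[1];print(P.round(4),"slot yaw",np.arctan2(d[1],d[0]))
print("bulb",cast("wrist",[[158,258]],.0,s))
print(r.get_state()["q"])
go([.42,.03,.25],0);go([.42,.03,.075],0)
E
```

```text
[[0.665  0.0653 0.156 ]
 [0.6231 0.0647 0.156 ]
 [0.6451 0.0651 0.156 ]] slot yaw 0.012558007710675407
bulb [[4.30417099e-01 3.00871470e-01 5.55111512e-17]]
[-0.08097504  0.58691587 -0.10294432  1.56664327  0.07045534  0.99285022
 -1.78144328]
xyz [-0.1792, 0.0083, 0.0499] rot [0.0022, 0.0009, -0.0053]
xyz [-0.1791, 0.0079, 0.2249] rot [0.0022, 0.0009, -0.0053]
```

{"method": "carry_out", "body": {"plan": [{"xyz":[-0.04,0.002,0.01],"rot":[0,0,0],"grip":255},{"xyz":[-0.179,0.008,0.05],"rot":[0,0,0],"grip":255},{"xyz":[-0.179,0.008,0.05],"rot":[0,0,0],"grip":255},{"xyz":[-0.179,0.008,0.05],"rot":[0,0,0],"grip":255},{"xyz":[-0.179,0.008,0.05],"rot":[0,0,0],"grip":255},{"xyz":[-0.179,0.008,0.05],"rot":[0,0,0],"grip":255},{"xyz":[-0.179,0.008,0.05],"rot":[0,0,0],"grip":255},{"xyz":[-0.179,0.008,0.09],"rot":[0,0,0],"grip":255}]}}

```text
clock: 3.08
tool_pos: [0.4276, 0.033, 0.2144]
eef_rot: [1.0, -0.002, 0.008, -0.001]
contact_force: [1.8, 0.3, -0.8]
opening: 0.068
finger_force: 0.0
```

```bash
python3 - <<'E'
from h import *
go([.42,.03,.075],0);print(r.get_state()["opening"])
E
```

```text
xyz [-0.0099, 0.0034, 0.1392] rot [-0.0023, -0.0167, -0.0034]
0.0683921091131908
```

{"method": "carry_out", "body": {"plan": [{"xyz":[-0.008,0.003,0.04],"rot":[0,-0.016,0],"grip":255},{"xyz":[-0.01,0.003,0.08],"rot":[0,-0.016,0],"grip":255},{"xyz":[-0.01,0.003,0.12],"rot":[0,-0.016,0],"grip":255},{"xyz":[-0.01,0.003,0.139],"rot":[0,-0.016,0],"grip":255},{"xyz":[-0.01,0.003,0.139],"rot":[0,-0.016,0],"grip":255},{"xyz":[-0.01,0.003,0.139],"rot":[0,-0.016,0],"grip":255}]}}

```text
clock: 3.58
tool_pos: [0.4122, 0.0298, 0.0702]
eef_rot: [1.0, -0.001, -0.008, 0.0]
contact_force: [0.5, 0.1, 1.4]
opening: 0.007
finger_force: 0.0
```

{"method": "carry_out", "body": {"plan": [{"xyz":[0.02,0.002,-0.003],"rot":[0,0.016,0],"grip":255},{"xyz":[0.035,0.003,-0.005],"rot":[0,0.016,0],"grip":255},{"xyz":[0.045,0.004,-0.005],"rot":[0,0.016,0],"grip":255},{"xyz":[0.055,0.006,-0.005],"rot":[0,0.016,0],"grip":255},{"xyz":[0.065,0.008,-0.005],"rot":[0,0.016,0],"grip":255},{"xyz":[0.075,0.009,-0.005],"rot":[0,0.016,0],"grip":255},{"xyz":[0.08,0.01,-0.005],"rot":[0,0.016,0],"grip":255},{"xyz":[0.08,0.01,-0.005],"rot":[0,0.016,0],"grip":255}]}}

```text
clock: 4.25
tool_pos: [0.494, 0.0198, 0.0764]
eef_rot: [1.0, -0.001, 0.003, -0.0]
contact_force: [0.3, -0.1, 0.3]
opening: -0.001
finger_force: 0.0
```

{"method": "carry_out", "body": {"plan": [{"xyz":[0.004,0,0],"rot":[0,0,0],"grip":255},{"xyz":[0.008,0,0],"rot":[0,0,0],"grip":255},{"xyz":[0.01,0.001,0],"rot":[0,0,0],"grip":255},{"xyz":[0.012,0.001,0],"rot":[0,0,0],"grip":255},{"xyz":[0.012,0.001,0],"rot":[0,0,0],"grip":255}]}}

```text
clock: 4.67
tool_pos: [0.4977, 0.0196, 0.0744]
eef_rot: [1.0, 0.0, -0.005, 0.0]
contact_force: [-7.7, 2.0, 6.6]
opening: 0.005
finger_force: 4.5
```

{"method": "carry_out", "body": {"plan": [{"xyz":[0.003,0,0],"rot":[0,0,0],"grip":255},{"xyz":[0.006,0,0],"rot":[0,0,0],"grip":255},{"xyz":[0.009,0,0],"rot":[0,0,0],"grip":255},{"xyz":[0.012,0,0],"rot":[0,0,0],"grip":255},{"xyz":[0.012,0,0],"rot":[0,0,0],"grip":255}]}}

```text
clock: 5.08
tool_pos: [0.5079, 0.0186, 0.074]
eef_rot: [1.0, 0.001, -0.007, 0.001]
contact_force: [-10.8, -0.2, 6.8]
opening: 0.008
finger_force: 5.5
```

{"method": "carry_out", "body": {"plan": [{"xyz":[0.003,0,0],"rot":[0,0,0],"grip":255},{"xyz":[0.006,0,0],"rot":[0,0,0],"grip":255},{"xyz":[0.008,0,0],"rot":[0,0,0],"grip":255},{"xyz":[0.008,0,0],"rot":[0,0,0],"grip":255}]}}

```text
clock: 5.42
tool_pos: [0.5077, 0.0184, 0.0739]
eef_rot: [1.0, 0.001, -0.015, 0.002]
contact_force: [-25.5, 0.4, 20.4]
opening: 0.01
finger_force: 12.6
```

The door is against its stop: the force rises with no further travel. Next I'll back off and check.

{"method": "carry_out", "body": {"plan": [{"xyz":[-0.04,0,0],"rot":[0,0,0],"grip":255},{"xyz":[-0.08,0,0],"rot":[0,0,0],"grip":255},{"xyz":[-0.09,0,-0.04],"rot":[0,0,0],"grip":0},{"xyz":[-0.09,0,-0.08],"rot":[0,0,0],"grip":0},{"xyz":[-0.09,0,-0.12],"rot":[0,0,0],"grip":0},{"xyz":[-0.09,0,-0.16],"rot":[0,0,0],"grip":0},{"xyz":[-0.09,0,-0.2],"rot":[0,0,0],"grip":0},{"xyz":[-0.09,0,-0.21],"rot":[0,0,0],"grip":0}]}}

```text
clock: 6.08
tool_pos: [0.4355, 0.0199, 0.2901]
eef_rot: [1.0, -0.0, 0.005, -0.001]
contact_force: [0.4, -0.4, -0.4]
opening: 0.436
finger_force: 0.0
```

```bash
python3 - <<'E'
from h import *
import cv2
im=r.snapshot("side")[:,:,::-1]; cv2.imwrite("pics/s2.png",im)
old=cv2.imread("pics/side0.png")
print(proj("side",[[.525,.14,.116],[.455,.01,.116],[.52,-.01,.116]]).round())
cv2.imwrite("pics/door.png",cv2.resize(im[140:260,260:400],None,fx=4,fy=4,interpolation=cv2.INTER_CUBIC))
go([.462,-.3,.28],-1.55)
E
```

```text
[[297. 176.]
 [286. 220.]
 [315. 219.]]
xyz [0.0264, 0.3198, 0.0094] rot [-0.0088, -0.0071, 1.5498]
```

View pics/door.png

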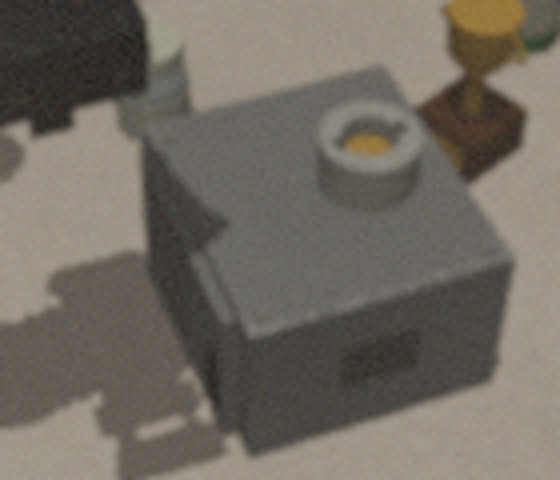

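The side view shows the door shut flush against the box front. Next I'll move to the lamp while flipping the tool anticlockwise, so the last joint has range for the turn.

{"method": "carry_out", "body": {"plan": [{"xyz":[0.003,0.03,0.01],"rot":[0,0,-0.1],"grip":0},{"xyz":[0.006,0.07,0.01],"rot":[0,0,-0.22],"grip":0},{"xyz":[0.01,0.11,0.01],"rot":[0,0,-0.34],"grip":0},{"xyz":[0.014,0.15,0.01],"rot":[0,0,-0.46],"grip":0},{"xyz":[0.018,0.19,0.01],"rot":[0,0,-0.58],"grip":0},{"xyz":[0.022,0.23,0.01],"rot":[0,0,-0.7],"grip":0},{"xyz":[0.025,0.27,0.01],"rot":[0,0,-0.82],"grip":0},{"xyz":[0.028,0.32,0.01],"rot":[0,0,-0.94],"grip":0}]}}

```text
clock: 6.8
tool_pos: [0.4597, -0.2937, 0.2733]
eef_rot: [0.89, 0.456, -0.0, -0.001]
contact_force: [1.0, -0.6, 0.7]
opening: 0.997
finger_force: 0.0
```

{"method": "carry_out", "body": {"plan": [{"xyz":[0,0,0],"rot":[0,0,-0.12],"grip":0},{"xyz":[0,0,0],"rot":[0,0,-0.24],"grip":0},{"xyz":[0,0,0],"rot":[0,0,-0.36],"grip":0},{"xyz":[0,0,0],"rot":[0,0,-0.48],"grip":0},{"xyz":[0,0,0],"rot":[0,0,-0.6],"grip":0},{"xyz":[0,0,0],"rot":[0,0,-0.72],"grip":0},{"xyz":[0,0,0],"rot":[0,0,-0.84],"grip":0},{"xyz":[0,0,0],"rot":[0,0,-0.96],"grip":0}]}}

```text
clock: 7.47
tool_pos: [0.4597, -0.2918, 0.2732]
eef_rot: [0.579, 0.815, -0.0, -0.001]
contact_force: [0.4, 0.2, 0.4]
opening: 0.995
finger_force: 0.0
```

```bash
python3 - <<'E'
from h import *
print(r.get_state()["q"]);go([.463,-.299,.28],3.1)
E
```

```text
[ 0.89405837  0.60849946 -0.68886292  1.74989494  0.46095373  0.95355638
  0.35464371]
xyz [-0.0078, 0.0007, -0.0068] rot [-0.0001, -0.0025, -1.1937]
```

{"method": "carry_out", "body": {"plan": [{"xyz":[-0.004,0,-0.003],"rot":[0,0,-0.12],"grip":0},{"xyz":[-0.008,0,-0.007],"rot":[0,0,-0.24],"grip":0},{"xyz":[-0.008,0,-0.007],"rot":[0,0,-0.36],"grip":0},{"xyz":[-0.008,0,-0.007],"rot":[0,0,-0.48],"grip":0},{"xyz":[-0.008,0,-0.007],"rot":[0,0,-0.6],"grip":0},{"xyz":[-0.008,0,-0.007],"rot":[0,0,-0.72],"grip":0},{"xyz":[-0.008,0,-0.007],"rot":[0,0,-0.84],"grip":0},{"xyz":[-0.008,0,-0.007],"rot":[0,0,-0.96],"grip":0}]}}

```text
clock: 8.13
tool_pos: [0.4624, -0.2995, 0.2802]
eef_rot: [0.137, 0.991, 0.001, -0.001]
contact_force: [0.6, -0.3, 0.3]
opening: 0.999
finger_force: 0.0
```

```bash
python3 - <<'E'
from h import *
print(r.get_state()["q"]);go([.488,-.299,.28],3.1)
E
```

```text
[ 1.03383223  0.68505282 -0.95666499  1.71597541  0.62543724  1.07999297
  1.16799835]
xyz [-0.0246, 0.0074, 0.0002] rot [0.001, -0.002, -0.2335]
```

{"method": "carry_out", "body": {"plan": [{"xyz":[-0.02,0.006,0],"rot":[0,0,-0.11],"grip":0},{"xyz":[-0.025,0.007,0],"rot":[0,0,-0.23],"grip":0},{"xyz":[-0.025,0.007,0],"rot":[0,0,-0.23],"grip":0},{"xyz":[-0.025,0.007,0],"rot":[0,0,-0.23],"grip":0},{"xyz":[-0.025,0.007,0],"rot":[0,0,-0.23],"grip":0}]}}

```text
clock: 8.55
tool_pos: [0.4881, -0.2999, 0.2807]
eef_rot: [0.027, 1.0, 0.0, -0.001]
contact_force: [0.1, 0.0, 0.5]
opening: 1.002
finger_force: 0.0
```

```bash
python3 - <<'E'
from h import *
import cv2
s=r.get_state();print(s["q"],s["tool_pos"],s["eef_rot"]);np.savez("w3.npz",tool_pos=s["tool_pos"],eef_rot=s["eef_rot"])
im=r.snapshot("wrist")[:,:,::-1];cv2.imwrite("pics/w3.png",im)
u=proj("wrist",[[.4645,-.2985,.075]],s)[0];print(u)
x,y=u.astype(int);cv2.imwrite("pics/l3.png",cv2.resize(im[y-40:y+40,x-40:x+40],None,fx=7,fy=7,interpolation=cv2.INTER_CUBIC));print(x-40,y-40)
E
```

```text
[ 1.01432127  0.73225851 -1.0031072   1.65047091  0.66823633  1.14177415
  1.35026197] [ 0.48805771 -0.29993994  0.28070032] [ 2.71718783e-02  9.99630327e-01  2.58115862e-04 -9.11723648e-04]
[318.49238257 148.81117211]
278 108
```

View pics/l3.png

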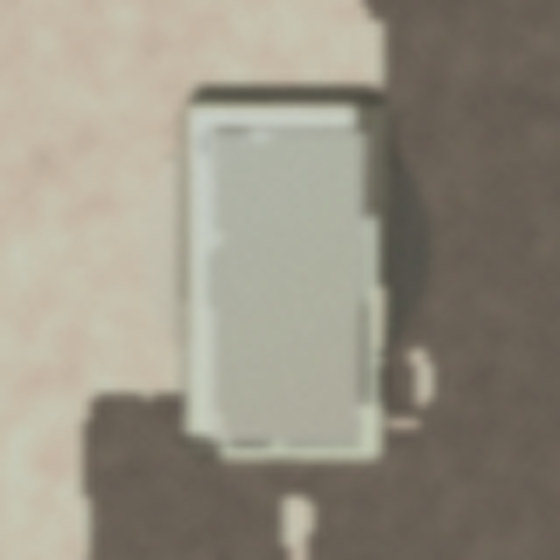

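The lamp panel is centred at (319.1,148.9), within 1 px of where I predicted it, and is aligned with the tool. The hand-eye calibration checks out. I'll go down and grip.

```bash
python3 - <<'E'
from h import *
print(cast("wrist",[[292,43],[292,80],[223,160],[228,190],[240,240]],.01,np.load("w1.npz")).round(3).tolist())
go([.4645,-.298,.10],np.pi-.055);go([.4645,-.298,.037],np.pi-.055)
E
```

```text
[[0.582, -0.268, 0.01], [0.54, -0.267, 0.01], [0.436, -0.169, 0.01], [0.393, -0.171, 0.01], [0.314, -0.182, 0.01]]
xyz [0.0234, 0.0008, 0.1811] rot [-0.0001, -0.0015, 0.001]
xyz [0.0233, 0.0008, 0.2441] rot [-0.0001, -0.0015, 0.001]
```

Clearances to the tape roll and screwdriver are fine.

{"method": "carry_out", "body": {"plan": [{"xyz":[0.015,0.001,0.04],"rot":[0,0,0],"grip":60},{"xyz":[0.023,0.001,0.08],"rot":[0,0,0],"grip":60},{"xyz":[0.023,0.001,0.12],"rot":[0,0,0],"grip":60},{"xyz":[0.023,0.001,0.16],"rot":[0,0,0],"grip":60},{"xyz":[0.023,0.001,0.181],"rot":[0,0,0],"grip":60},{"xyz":[0.023,0.001,0.181],"rot":[0,0,0],"grip":60},{"xyz":[0.023,0.001,0.181],"rot":[0,0,0],"grip":60}]}}

```text
clock: 9.18
tool_pos: [0.4655, -0.2977, 0.1004]
eef_rot: [0.026, 1.0, 0.0, -0.001]
contact_force: [-0.0, 0.3, 0.5]
opening: 0.765
finger_force: 0.0
```

```bash
python3 - <<'E'
from h import *
s=r.get_state();print(s["tool_pos"],s["opening"]);go([.4645,-.298,.037],np.pi-.055)
E
```

```text
[ 0.46546496 -0.2977032   0.10036388] 0.7645829367307609
xyz [0.0008, -0.0004, 0.0634] rot [0.0005, -0.0016, 0.0024]
```

{"method": "carry_out", "body": {"plan": [{"xyz":[0.001,0,0.025],"rot":[0,0,0],"grip":60},{"xyz":[0.001,0,0.05],"rot":[0,0,0],"grip":60},{"xyz":[0.001,0,0.063],"rot":[0,0,0],"grip":60},{"xyz":[0.001,0,0.063],"rot":[0,0,0],"grip":60},{"xyz":[0.001,0,0.063],"rot":[0,0,0],"grip":110},{"xyz":[0.001,0,0.063],"rot":[0,0,0],"grip":255},{"xyz":[0.001,0,0.063],"rot":[0,0,0],"grip":255},{"xyz":[0.001,0,0.063],"rot":[0,0,0],"grip":255}], "squeeze": 45}}

```text
clock: 9.85
tool_pos: [0.4659, -0.2983, 0.039]
eef_rot: [0.026, 1.0, -0.001, 0.001]
contact_force: [-0.1, 0.5, -0.8]
opening: 0.485
finger_force: 0.0
```

```bash
python3 - <<'E'
from h import *
s=r.get_state();print(s["tool_pos"],s["opening"],s["opening"]*88)
E
```

```text
[ 0.46591481 -0.29828702  0.03900007] 0.4850061791779894 42.68054376766307
```

{"method": "carry_out", "body": {"plan": [{"xyz":[0,0,0],"rot":[0,0,0],"grip":255},{"xyz":[0,0,0],"rot":[0,0,0],"grip":255},{"xyz":[0,0,0],"rot":[0,0,0],"grip":255},{"xyz":[0,0,0],"rot":[0,0,0],"grip":255},{"xyz":[0,0,0],"rot":[0,0,0],"grip":255},{"xyz":[0,0,-0.03],"rot":[0,0,0],"grip":255},{"xyz":[0,0,-0.07],"rot":[0,0,0],"grip":255},{"xyz":[0,0,-0.07],"rot":[0,0,0],"grip":255}]}}

```text
clock: 10.52
tool_pos: [0.4686, -0.2979, 0.1129]
eef_rot: [0.026, 1.0, -0.001, 0.004]
contact_force: [1.6, 0.6, -1.4]
opening: 0.383
finger_force: 45.0
```

```bash
python3 - <<'E'
from h import *
s=r.get_state();print(s["tool_pos"],s["opening"]*88,s["finger_force"],s["q"].round(2) if hasattr(s["q"],"round") else s["q"])
go([.645,.065,.30],np.pi+.012)
E
```

```text
[ 0.46858528 -0.29794099  0.1128784 ] 33.7367691494013 44.958712393417954 [ 0.95  0.91 -0.83  1.87  0.94  0.8   1.12]
xyz [-0.1592, 0.3712, -0.1865] rot [-0.0021, 0.0086, -0.0634]
```

{"method": "carry_out", "body": {"plan": [{"xyz":[0,0,-0.04],"rot":[0,0,0],"grip":255},{"xyz":[0,0,-0.08],"rot":[0,0,0],"grip":255},{"xyz":[-0.01,0.02,-0.12],"rot":[0,0,0],"grip":255},{"xyz":[-0.025,0.055,-0.14],"rot":[0,0,0],"grip":255},{"xyz":[-0.04,0.09,-0.15],"rot":[0,0,0],"grip":255},{"xyz":[-0.055,0.125,-0.16],"rot":[0,0,0],"grip":255},{"xyz":[-0.07,0.16,-0.16],"rot":[0,0,0],"grip":255},{"xyz":[-0.08,0.19,-0.16],"rot":[0,0,0],"grip":255}]}}

```text
clock: 11.18
tool_pos: [0.5561, -0.1093, 0.2682]
eef_rot: [0.025, 1.0, 0.0, 0.001]
contact_force: [1.4, -0.2, -2.2]
opening: 0.383
finger_force: 45.0
```

{"method": "carry_out", "body": {"plan": [{"xyz":[-0.012,0.03,0],"rot":[0,0,-0.03],"grip":255},{"xyz":[-0.025,0.06,0],"rot":[0,0,-0.06],"grip":255},{"xyz":[-0.04,0.095,0],"rot":[0,0,-0.06],"grip":255},{"xyz":[-0.055,0.13,0],"rot":[0,0,-0.06],"grip":255},{"xyz":[-0.07,0.16,0],"rot":[0,0,-0.06],"grip":255},{"xyz":[-0.076,0.178,0],"rot":[0,0,-0.06],"grip":255},{"xyz":[-0.076,0.178,0],"rot":[0,0,-0.06],"grip":255},{"xyz":[-0.076,0.178,0],"rot":[0,0,-0.06],"grip":255}]}}

```text
clock: 11.85
tool_pos: [0.6394, 0.0629, 0.2666]
eef_rot: [-0.005, 1.0, -0.0, -0.001]
contact_force: [-0.1, -0.3, -1.8]
opening: 0.38
finger_force: 45.0
```

```bash
python3 - <<'E'
from h import *
s=r.get_state();print(s["tool_pos"],np.round(s["q"],2),s["contact_force"])
go([.6463,.065,.23],np.pi+.012)
E
```

```text
[0.63939862 0.06289854 0.26664511] [ 0.28  0.82 -0.92  1.45  0.67  1.21  0.85] [-0.05291525 -0.32705756 -1.76582594]
xyz [-0.007, 0.002, 0.0366] rot [-0.0003, -0.0014, -0.0011]
```

{"method": "carry_out", "body": {"plan": [{"xyz":[-0.007,0.002,0.02],"rot":[0,0,0],"grip":255},{"xyz":[-0.007,0.002,0.045],"rot":[0,0,0],"grip":255},{"xyz":[-0.007,0.002,0.062],"rot":[0,0,0],"grip":255},{"xyz":[-0.007,0.002,0.062],"rot":[0,0,0],"grip":255},{"xyz":[-0.007,0.002,0.062],"rot":[0,0,0],"grip":255},{"xyz":[-0.007,0.002,0.062],"rot":[0,0,0],"grip":255}]}}

```text
clock: 12.35
tool_pos: [0.6473, 0.0628, 0.2066]
eef_rot: [-0.003, 1.0, 0.0, 0.001]
contact_force: [-0.2, -0.3, -0.7]
opening: 0.383
finger_force: 45.0
```

```bash
python3 - <<'E'
from h import *
import cv2
s=r.get_state();print(s["tool_pos"],s["contact_force"])
im=r.snapshot("wrist")[:,:,::-1]
u=proj("wrist",[[.6448,.065,.195]],s)[0];print(u);x,y=u.astype(int)
cv2.imwrite("pics/ins.png",cv2.resize(im[y-70:y+70,x-90:x+90],None,fx=4,fy=4,interpolation=cv2.INTER_CUBIC));print(x-90,y-70)
go([.6462,.065,.19],np.pi+.012)
E
```

```text
[0.64730016 0.06283606 0.20656042] [-0.16951978 -0.26926011 -0.67119574]
[322.22703782 241.8823772 ]
232 171
xyz [0.0014, 0.0017, 0.0171] rot [0.0004, 0.0023, -0.0049]
```

View pics/ins.png

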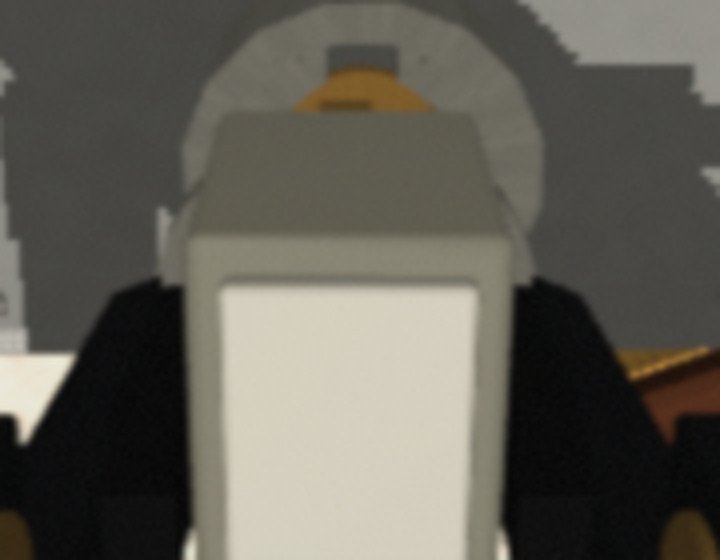

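The close view shows the collar edges at crop x 185 to 542 (centre 363) and its slot at 328 to 398, while the block is centred at about 349. The lamp therefore needs to shift about 2 to 3 mm along tool +y. I'll cast these points.

```bash
python3 - <<'E'
from h import *
s=r.get_state();f=lambda p:np.array(p)/4+[232,171]
c=cast("wrist",f([[185,150],[542,150],[363,3],[328,46],[398,46]]),.156,s).round(4);print("rim L,R,near,slot",c.tolist())
z=s["tool_pos"][2]
b=cast("wrist",f([[218,112],[478,112]]),z-.039+.031,s).round(4);print("block bottom",b.tolist())
t=cast("wrist",f([[187,236],[512,236]]),z-.039+.073,s).round(4);print("block top",t.tolist(), s["tool_pos"],s["eef_rot"])
E
```

```text
rim L,R,near,slot [[0.6398, 0.0355, 0.156], [0.6394, 0.0971, 0.156], [0.6136, 0.0659, 0.156], [0.621, 0.0601, 0.156], [0.6209, 0.0719, 0.156]]
block bottom [[0.618, 0.046, 0.1991], [0.6177, 0.0807, 0.1991]]
block top [[0.6166, 0.0471, 0.2411], [0.6164, 0.0798, 0.2411]] [0.64756057 0.0632621  0.20705283] [-3.57181620e-03  9.99992965e-01  1.99694341e-04  1.12831785e-03]
```

{"method": "carry_out", "body": {"plan": [{"xyz":[0.0025,0.0027,0],"rot":[0,0,0],"grip":255},{"xyz":[0.0025,0.0027,0],"rot":[0,0,0],"grip":255},{"xyz":[0.0025,0.0027,0.006],"rot":[0,0,0],"grip":255},{"xyz":[0.0025,0.0027,0.009],"rot":[0,0,0],"grip":255},{"xyz":[0.0025,0.0027,0.012],"rot":[0,0,0],"grip":255},{"xyz":[0.0025,0.0027,0.015],"rot":[0,0,0],"grip":255},{"xyz":[0.0025,0.0027,0.018],"rot":[0,0,0],"grip":255},{"xyz":[0.0025,0.0027,0.018],"rot":[0,0,0],"grip":255}]}}

```text
clock: 13.07
tool_pos: [0.6439, 0.0661, 0.1866]
eef_rot: [-0.004, 1.0, -0.0, -0.001]
contact_force: [-0.9, -0.7, -1.6]
opening: 0.381
finger_force: 45.0
```

```bash
python3 - <<'E'
from h import *
s=r.get_state();print(s["tool_pos"],s["eef_rot"],s["contact_force"],s["moment"])
E
```

```text
[0.64394537 0.06605218 0.18658847] [-4.10917335e-03  9.99991300e-01 -2.37636381e-04 -6.76808946e-04] [-0.93156826 -0.69131163 -1.6369359 ] [ 0.07531957 -0.12955053  0.03810962]
```

It is in the bore with no side force, so I'll press on.

{"method": "carry_out", "body": {"plan": [{"xyz":[0,0,0.003],"rot":[0,0,0],"grip":255},{"xyz":[0,0,0.006],"rot":[0,0,0],"grip":255},{"xyz":[0,0,0.009],"rot":[0,0,0],"grip":255},{"xyz":[0,0,0.012],"rot":[0,0,0],"grip":255},{"xyz":[0,0,0.015],"rot":[0,0,0],"grip":255},{"xyz":[0,0,0.018],"rot":[0,0,0],"grip":255},{"xyz":[0,0,0.02],"rot":[0,0,0],"grip":255},{"xyz":[0,0,0.02],"rot":[0,0,0],"grip":255}]}}

```text
clock: 13.73
tool_pos: [0.6446, 0.0664, 0.1685]
eef_rot: [-0.004, 1.0, -0.0, 0.001]
contact_force: [-2.0, -1.0, 6.6]
opening: 0.385
finger_force: 45.0
```

{"method": "carry_out", "body": {"plan": [{"xyz":[0,0,0.003],"rot":[0,0,0],"grip":255},{"xyz":[0,0,0.004],"rot":[0,0,0],"grip":255},{"xyz":[0,0,0.004],"rot":[0,0,0.06],"grip":255},{"xyz":[0,0,0.004],"rot":[0,0,0.14],"grip":255},{"xyz":[0,0,0.004],"rot":[0,0,0.22],"grip":255},{"xyz":[0,0,0.004],"rot":[0,0,0.3],"grip":255},{"xyz":[0,0,0.004],"rot":[0,0,0.38],"grip":255},{"xyz":[0,0,0.004],"rot":[0,0,0.46],"grip":255}]}}

```text
clock: 14.4
tool_pos: [0.6453, 0.0665, 0.1682]
eef_rot: [0.226, 0.974, -0.0, 0.002]
contact_force: [-7.1, -3.4, 26.6]
opening: 0.378
finger_force: 45.0
```

```bash
python3 - <<'E'
from h import *
s=r.get_state();print(s["tool_pos"],s["contact_force"],s["moment"],np.round(s["q"],2))
go([.6447,.0663,.1685],np.pi)
E
```

```text
[0.64534342 0.06647827 0.16821075] [-7.14995725 -3.42717996 26.56248785] [-0.78927331  1.42740709  0.3242761 ] [ 0.2   0.9  -0.75  1.54  0.7   0.98  0.36]
xyz [0.0005, -0.0004, -0.0003] rot [-0.0, 0.0046, -0.4554]
```

{"method": "carry_out", "body": {"plan": [{"xyz":[0,0,-0.001],"rot":[0,0,0.08],"grip":255},{"xyz":[0,0,-0.001],"rot":[0,0,0.17],"grip":255},{"xyz":[0,0,-0.001],"rot":[0,0,0.26],"grip":255},{"xyz":[0,0,-0.001],"rot":[0,0,0.35],"grip":255},{"xyz":[0,0,-0.001],"rot":[0,0,0.44],"grip":255},{"xyz":[0,0,-0.001],"rot":[0,0,0.53],"grip":255},{"xyz":[0,0,-0.001],"rot":[0,0,0.62],"grip":255},{"xyz":[0,0,-0.001],"rot":[0,0,0.7],"grip":255}]}}

```text
clock: 15.07
tool_pos: [0.6443, 0.0657, 0.1682]
eef_rot: [0.546, 0.838, -0.001, 0.001]
contact_force: [-7.9, -4.4, 23.4]
opening: 0.38
finger_force: 45.0
```

```bash
python3 - <<'E'
from h import *
s=r.get_state();print(s["tool_pos"],s["contact_force"],s["moment"],np.round(s["q"],2))
go([.6447,.0663,.1685],np.pi/2)
E
```

```text
[0.64432405 0.06565408 0.16822192] [-7.8755511  -4.40145587 23.40246075] [-0.85885619  1.64351037  0.34247335] [ 0.12  0.85 -0.57  1.55  0.55  0.91 -0.22]
xyz [0.0004, 0.0006, -0.0003] rot [0.0012, 0.0028, 0.4151]
```

{"method": "carry_out", "body": {"plan": [{"xyz":[0,0,0],"rot":[0,0,0.08],"grip":255},{"xyz":[0,0,0],"rot":[0,0,0.16],"grip":255},{"xyz":[0,0,0],"rot":[0,0,0.24],"grip":255},{"xyz":[0,0,0],"rot":[0,0,0.32],"grip":255},{"xyz":[0,0,0],"rot":[0,0,0.39],"grip":255},{"xyz":[0,0,0],"rot":[0,0,0.42],"grip":255},{"xyz":[0,0,0],"rot":[0,0,0.42],"grip":255},{"xyz":[0,0,0],"rot":[0,0,0.42],"grip":255}]}}

```text
clock: 15.73
tool_pos: [0.6437, 0.0655, 0.1682]
eef_rot: [0.708, 0.707, -0.001, 0.001]
contact_force: [-10.4, -4.8, 26.1]
opening: 0.381
finger_force: 45.0
```

```bash
python3 - <<'E'
from h import *
import cv2
s=r.get_state();print(s["tool_pos"],s["contact_force"],s["moment"],s["finger_force"],s["opening"]*88)
go([.6447,.0663,.1685],np.pi/2)
E
```

```text
[0.64371349 0.06545222 0.16821701] [-10.40341384  -4.76948281  26.09805559] [-0.88114152  1.92005119  0.02893655] 44.97703788802028 33.55764798237136
xyz [0.0008, 0.001, -0.0003] rot [0.0004, 0.0029, -0.0013]
```

The opening has held at 33.6 mm, so the block turned with the pads. The tool height has held at the flush level, with about 18 N of press beyond the spring. I'm handing it in.

```bash
python3 - <<'E'
from plant import r
print(r.finish_job())
E
```

```text
the job is handed in; nothing more can be done
None
```

I shut the door on its catch, pushed the lamp into the socket, turned it a quarter turn clockwise, and handed the job in at about 16 s still gripping at 45 N and pressing the flange onto the rim; the hand-in returned no verdict.

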